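# Walk the drying stand back square to the rail

### The arm

A 6-joint arm with a two-finger parallel gripper is mounted at the origin on the work surface. World frame = base frame: x ahead of the robot, y to its left, z up, the work surface at z = 0. Lengths are in m, angles in rad, forces in N, time in s.
With the tool pointing down it reaches from about 0.225 to 0.875 m from the base axis. Payload 3.4 kg.
Tool frame: the origin (TCP) lies between the finger pads; the fingertips stand 11 mm ahead of it and the grasp point (between the pads) lies 8 mm behind it (tips_ahead is the distance from the TCP to the fingertips, in m); z points along the fingers, x is the direction in which the jaws open and shut, and the axes are right-handed (so a half turn about z gives the same grasp; the last joint's range is limited). The gripper opens to 85 mm and grips with 20 to 120 N. Pads are 22 mm wide; open, the fingers measure 114 mm over their backs; the gripper's body (76 mm by 85 mm) begins 54 mm behind the grasp point. The pads swing forward as they close: fully open they stand 13 mm farther back than shut.
Start: joints at [-1.341, 0.276, 1.505, -0, 1.361, -0.121], TCP at [0.198, -0.54, 0.242] pointing down, gripper open.
Joint ranges: [-2.89, 2.89], [-0.75, 2.08], [0.22, 2.7], [-1.18, 4.32], [0.11, 2.71], [-2.7, 2.7]. Speed limits (rad/s): [2.57, 2.57, 3.14, 3.14, 3.14, 3.14].

### API

Orientations are given as a unit quaternion [w, x, y, z].
In Python, from rig import get_state, get_image, sign_off, masks_of, tips_ahead gives the robot as it stands.
- The arm moves only by the tool play_rows, never from a script. Its argument "series" is a list of rows, each an object of numbers: "fingers": the closure, from -1 (fully open) to 1 (shut); "dx", "dy", "dz": the shift along the world's x, y, z in mm; "turn": the turn about the world's z in rad. A call has 1 to 20 rows; each row shifts and turns the pose as measured when the row begins; what a row does not reach is not made up. A row lasts 1/12 s, in which the tool goes at most 41.7 mm and 7.16 degrees, less where a joint would pass 70% of its speed; a pose out of reach is approached as far as the arm can. A call with a gripper value outside its range is refused whole. The fingers move at their own pace and stop on an object; "squeeze" is the grip in N (left out, the last holds). Time passes only in rows, so rows that do not move let the fingers close. It gives the time, the measured TCP pose, the force and the opening at its end, in the units of the state.
- get_state(): the state, without advancing time (a new reading comes with each control period).
- get_image(name): name is "scene" or "top"; returns a dict with "pixels" (480x640x3 uint8, red, green, blue), "vfov" (degrees; the focal length in pixels is half the picture's height over the tangent of half this angle, whatever the lens; pixels are square), "cx", "cy" (the principal point, pixels), "rvec" (rotation vector, rad) and "tvec" (3), from world to camera coordinates, as OpenCV has them. Camera axes: x right, y down, z forward; pixel columns grow to the right and rows downward; lengths in m; the calibration is good to about 2 mm. A picture is of the moment at which its call begins. There is no depth.
- sign_off(): hands the job in, once; it reports no verdict.
Trained networks look in a picture, given as the dict that the camera call returned (one of the last four; its "shot" number tells which), for a name from the list of things; names that differ only in an ending like _2 or _b are one class to them, and where a whole thing is asked for, a point or a joint stands for the part that bears it (a point fixed in the world has none). Each returns a list of dicts, best first, with "p" (0 to 1); they miss things now and then, are a little off and sometimes report something else, mostly with a low value. They report only what shows in the picture. A call takes as long as a camera call. They do not tell look-alikes from the thing itself.
- masks_of(picture, label): "region" (480x640 bool, what is visible of it) and "xy" ([column, row] in pixels, amid what is visible of it).
The state is a dict: "clock": time; "qpos": joint angles; "qd": joint speeds; "effort": joint torques, N m; "position": TCP position; "ee_rot": TCP orientation; "contact_force": force on the tool from outside, world axes, zero at the start; "moment": the same for the moment, N m; "width": finger opening in m.
Only numpy, scipy, OpenCV 4.12 (cv2) and the standard library are available. Lean on these libraries where they do the work, as an engineer would, in place of code of your own. Each camera call takes 0.05 s, during which the arm holds its last target. There are 200 camera calls.

### The job

Walk the heavy wooden drying stand round with pushes of the fingers, at one front corner or the other as it needs: first turn it square to the metal rail while it still stands clear of the rail, then push it gently back until its whole back edge lies flush against the rail, within the rail's length. Push only the wooden base, do not lift or tip it, do not touch the pegs or the two upturned bottles, which must stay on their pegs, and leave everything else on the counter where it is. Finish with the hand clear.

Things in the scene. Friction and masses are not known exactly. Their poses are not given: they have to be found in the camera images.
- rail: Plain aluminium bar screwed to the counter, fixed, 30 mm thick (x), 320 mm long (y), 30 mm high. Origin: centre of its underside. Its x axis points away from the robot; its front face, against which the stand belongs, is the plane x = -15 mm of its frame. It stands a little yawed.
- stand: Loose light-wood block 130 (x) x 200 (y) x 40 mm high, top free of pegs and grooved at the front; 0.78 kg +/-15 %, slides at 4 to 10 N. Origin: centre of underside. x points to its back face (x = 65 mm, by the pegs), which goes to the rail; front face x = -65, ends y = +/-100 (+y left). Square: axes parallel to the rail's. Starts 17 to 36 deg anticlockwise of that, centre 85 to 100 mm short.
- pegs: Row of four upright wooden dowel pegs fixed in the stand's base, 16 mm thick and 40 mm high (tops 80 mm above the counter), at x = +32 mm and y = -72, -24, +24, +72 mm of the stand's frame. Origin: middle of the row, on the top of the base. Not to be touched.
- back_left (a point): Point on the stand's back face at its left end (stand frame x = 65, y = 100, z = 20 mm).
- back_right (a point): Point on the stand's back face at its right end (stand frame x = 65, y = -100, z = 20 mm).
- tall_bottle: Loose white plastic bottle upside down on a peg, 165 mm tall, 58 mm thick, neck down. It rests on its mouth on the base, 2 to 3 mm of play round the peg. Origin: centre of its mouth, z up. About 70 g. Not to be touched.
- short_bottle: Like the other bottle but 135 mm tall, 54 mm thick, 50 g. The two bottles are on the pegs at y = -72 and y = +24 mm of the stand, either way round. Not to be touched.
- cup: Squat grey stoneware cup, 84 mm across, 60 mm high, origin under its centre. Bystander.
- tin: Closed round aluminium tin with press lid, 93 mm across, 72 mm high, origin under its centre. Bystander.
- scoop: Clear plastic scoop, about 160 mm long, 55 mm wide, 35 mm high, lying flat with its handle to -x of its frame. Bystander.
- jar: Glass jar with steel lid, 70 mm across, 85 mm high, origin under its centre. Bystander.
- wood_spoon: Wooden spoon 220 mm long lying flat. Bystander.
Things that resemble listed ones, but are neither listed nor needed, are in the scene too. Of the things that look like the stand, the smallest one is meant.

How it is judged:
On the way:
1. the stand is turned square to the rail (within about 7 degrees) while its back edge is still clear of the rail (by more than 3 mm) (angle between the x axis of stand and the x axis of rail, either way round below 0.12 rad and x of each of back_left, back_right in the frame of rail below -0.018 m), for 0.1 s.
At the end, for the whole second after the job is handed in: Both back corners of the stand are within 6 mm of the rail's front face and within the rail's length (5 mm overhang allowed), the stand is flat on the counter and at rest, and both bottles still stand upright on their pegs (x of each of back_left, back_right in the frame of rail above -0.021 m and y of back_left in the frame of rail below 0.165 m and y of back_right in the frame of rail above -0.165 m and angle between the x axis of stand and the x axis of rail, either way round below 0.06 rad and height (world z) of stand below 0.005 m and linear speed of stand below 0.01 m/s and angle between each of tall_bottle, short_bottle's own z axis and vertical below 0.2 rad and x of tall_bottle in the frame of stand between 0.017 and 0.047 m and z of tall_bottle in the frame of stand between 0.03 and 0.05 m and linear speed of each of tall_bottle, short_bottle below 0.02 m/s and x of short_bottle in the frame of stand between 0.017 and 0.047 m and z of short_bottle in the frame of stand between 0.03 and 0.05 m); the robot touches nothing.
It fails at once if the stand is lifted or tipped (height (world z) of stand above 0.01 m or angle between stand's own z axis and vertical above 0.12 rad).
It fails at once if a back corner touches the rail while the stand is still clearly skewed (more than about 10 degrees off square), or the stand is rammed against it (more than 60 N) (contact force between stand and rail above 60 N or (contact force between stand and rail above 1 N and angle between the x axis of stand and the x axis of rail, either way round above 0.18 rad)).
It fails at once if the robot touches a bottle or a peg (contact force between any of the fingers, the arm and tall_bottle above 0.5 N or contact force between any of the fingers, the arm and short_bottle above 0.5 N or contact force between any of the fingers, the arm and pegs above 0.5 N).
It fails at once if a bottle is tipped or comes off its peg (angle between any of tall_bottle, short_bottle's own z axis and vertical above 0.35 rad or height (world z) of any of tall_bottle, short_bottle above 0.065 m).
It fails at once if one of the other things on the counter is moved more than 15 mm (distance of any of cup, tin, scoop, jar, wood_spoon from where it was at the start of the episode above 0.015 m).
It also fails if it takes over 61 s, if anything falls off the work surface, if the arm or the gripper's body presses on something with over 40 N, if the wrist force passes 120 N, or if a joint passes its speed limit or range.

## Working session

There is one attempt and no reset: what is moved stays moved. The work goes in short steps, Python scripts to look and compute and a tool call to move; the robot and the scene stay as the last step left them, time stands still between calls to the robot, and variables do not carry over. Pictures are saved under pics/ and viewed, about 8 in all and at most 12, crops included, and the job is handed in when it is done.

Besides the shell and the picture viewer there is one more tool, called after ">>>" as name(argument=value, ...), one argument or row to a line, values as JSON. play_rows: Moves the arm, as the interface text tells. Its arguments: {"type":"object","properties":{"series":{"type":"array"},"squeeze":{"type":"number"}},"required":["series"]}

```bash
mkdir -p pics; cat > h.py <<'E'
import numpy as np, cv2
from rig import *
def cam(im):
    f=240/np.tan(np.radians(im['vfov'])/2)
    K=np.array([[f,0,im['cx']],[0,f,im['cy']],[0,0,1]]);R=cv2.Rodrigues(np.array(im['rvec'],float))[0]
    return K,R,np.array(im['tvec'],float).reshape(3)
def ray(im,uv,z):
    K,R,t=cam(im);C=-R.T@t
    uv=np.atleast_2d(np.array(uv,float));d=(np.linalg.inv(K)@np.c_[uv,np.ones(len(uv))].T).T@R
    return C+d*((z-C[2])/d[:,2])[:,None]
def proj(im,P):
    K,R,t=cam(im);c=np.atleast_2d(P)@R.T+t;p=c@K.T;return p[:,:2]/p[:,2:]
def save(im,n): cv2.imwrite('pics/'+n,im['pixels'][:,:,::-1])
E
python3 - <<'E'
from h import *
for n in('top','scene'):
    im=get_image(n);save(im,n+'0.png')
    K,R,t=cam(im);print(n,-R.T@t,K[0,0],{k:v for k,v in im.items() if k!='pixels'})
    for l in['rail','stand','pegs','tall_bottle','short_bottle','cup','tin','scoop','jar','wood_spoon']:
        print(l,[(round(m['p'],2),np.round(m['xy']).tolist(),ray(im,m['xy'],0.0)[0][:2].round(3).tolist(),int(m['region'].sum())) for m in masks_of(im,l)])
E
```

```text
top [ 0.3844944  -0.04159675  1.33755699] 546.1729701352242 {'vfov': 47.443412616862084, 'cx': 309.81218986555535, 'cy': 224.09687297375248, 'rvec': array([ 2.17980584, -2.16829577,  0.11329778]), 'tvec': array([-0.05207445,  0.51324614,  1.29324846]), 'shot': 1}
rail [(0.72, [310.0, 124.0], [0.769, -0.049], 1913), (0.52, [299.0, 198.0], [0.582, -0.021], 3732)]
stand [(0.78, [296.0, 195.0], [0.587, -0.015], 3661), (0.64, [159.0, 349.0], [0.212, 0.311], 9119)]
pegs [(0.93, [137.0, 364.0], [0.178, 0.362], 565), (0.75, [443.0, 350.0], [0.213, -0.372], 488), (0.48, [464.0, 236.0], [0.488, -0.429], 840)]
tall_bottle [(0.78, [323.0, 156.0], [0.686, -0.081], 738)]
short_bottle [(0.65, [312.0, 120.0], [0.78, -0.053], 1999), (0.6, [282.0, 174.0], [0.64, 0.02], 540)]
cup [(0.82, [430.0, 245.0], [0.467, -0.344], 974)]
tin [(0.73, [157.0, 234.0], [0.489, 0.326], 1405), (0.25, [463.0, 233.0], [0.496, -0.427], 723)]
scoop [(0.87, [149.0, 161.0], [0.67, 0.351], 1078)]
jar [(0.85, [428.0, 157.0], [0.685, -0.342], 871)]
wood_spoon [(0.73, [464.0, 230.0], [0.504, -0.431], 760), (0.31, [429.0, 242.0], 
[... 347 characters left out ...]
87, [323.0, 290.0], [0.605, -0.018], 2367), (0.87, [240.0, 174.0], [0.162, -0.315], 4220), (0.58, [432.0, 190.0], [0.199, 0.302], 4676)]
pegs [(0.92, [431.0, 165.0], [0.078, 0.31], 477), (0.74, [222.0, 169.0], [0.145, -0.377], 388), (0.47, [352.0, 281.0], [0.569, 0.059], 123), (0.44, [179.0, 256.0], [0.516, -0.43], 467)]
tall_bottle [(0.78, [301.0, 268.0], [0.535, -0.083], 905)]
short_bottle [(0.66, [338.0, 261.0], [0.503, 0.017], 742)]
cup [(0.77, [217.0, 238.0], [0.44, -0.338], 802)]
tin [(0.82, [448.0, 253.0], [0.453, 0.328], 1247)]
scoop [(0.72, [464.0, 311.0], [0.645, 0.35], 956)]
jar [(0.7, [199.0, 301.0], [0.661, -0.341], 902)]
wood_spoon [(0.89, [180.0, 256.0], [0.517, -0.427], 453)]
```

View pics/top0.png

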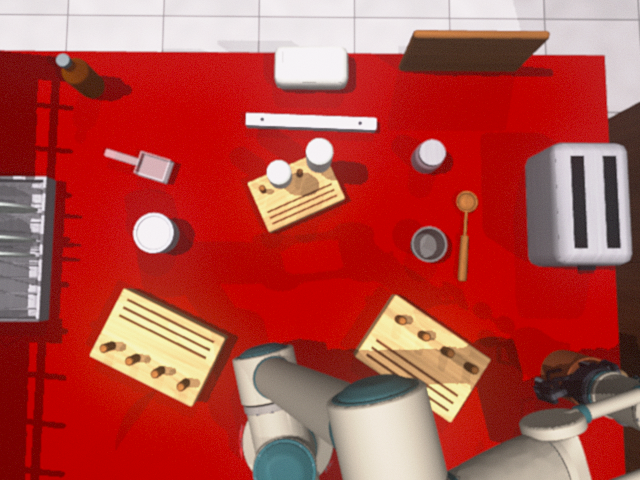

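View pics/scene0.png

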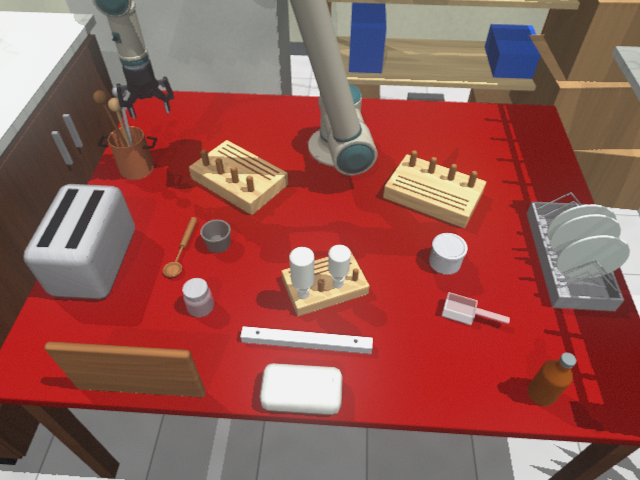

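The top view shows three stand-like blocks: (296,195) with the bottles, (159,349) and (425,357). The other two are clearly larger, so (296,195) is the stand. The rail is at (310,122). Next I fit both poses in both views and check them in a crop.

```bash
cat >> h.py <<'E'
from scipy.optimize import minimize
def box(p,L,W,H):
    c,s=np.cos(p[2]),np.sin(p[2])
    return np.array([[p[0]+c*a*L/2-s*b*W/2,p[1]+s*a*L/2+c*b*W/2,z] for z in(0,H) for a,b in((1,1),(1,-1),(-1,-1),(-1,1))])
def nonred(im):
    hsv=cv2.cvtColor(im['pixels'],cv2.COLOR_RGB2HSV);h,s=hsv[...,0].astype(int),hsv[...,1]
    return ~(((h<6)|(h>174))&(s>150))
def sil(im,P,S=4):
    m=np.zeros((480*S,640*S),np.uint8)
    cv2.fillConvexPoly(m,cv2.convexHull(((proj(im,P)+.5)*S-.5).round().astype(np.int32)),1)
    return cv2.resize(m.astype(np.float32),(640,480),interpolation=cv2.INTER_AREA)
def fit(ims,p0,dims,ign,S=4):
    data=[]
    for im,ig in zip(ims,ign):
        near=cv2.dilate((sil(im,box(p0,*dims))>0).astype(np.uint8),np.ones((17,17)))>0
        data.append((im,nonred(im).astype(float),near&~ig))
    def cost(p): return sum((np.abs(sil(im,box(p,*dims),S)-m)*ok).sum() for im,m,ok in data)
    best=None
    for da in(-.12,0,.12):
        r=minimize(cost,np.array(p0)+[0,0,da],method='Nelder-Mead',options=dict(initial_simplex=np.array(p0)+[0,0,da]+np.array([[0,0,0],[.012,0,0],[0,.012,0],[0,0,.1]]),xatol=2e-4,fatol=.1))
        if best is None or r.fun<best.fun: best=r
    return best.x,best.fun
def ptube(im,P,r): # ignore mask around bottles/pegs for stand pose P
    m=np.zeros((480,640),np.uint8);c,s=np.cos(P[2]),np.sin(P[2])
    for y,h,rad in((-.072,.21,.034),(.024,.21,.034),(-.024,.082,.012),(.072,.082,.012)):
        X=np.array([P[0]+c*.032-s*y,P[1]+s*.032+c*y])
        a=np.linspace(0,6.28,16)
        pts=np.array([[X[0]+rad*np.cos(t),X[1]+rad*np.sin(t),z] for z in(.04,h) for t in a])
        cv2.fillConvexPoly(m,cv2.convexHull(proj(im,pts).round().astype(np.int32)),1)
    return cv2.dilate(m,np.ones((r,r)))>0
SD=(.13,.2,.04);RD=(.03,.32,.03)
def measure(ims,s0,r0=None,excl=None):
    p=np.array(s0,float)
    for _ in range(2): p,f=fit(ims,p,SD,[ptube(im,p,5) if excl is None else ptube(im,p,5)|e for im,e in zip(ims,excl or ims)])
    return p,f
def rel(s,r):
    B=box(s,*SD)[:2,:2]-r[:2];c,sn=np.cos(r[2]),np.sin(r[2])
    return np.c_[B@[c,sn],B@[-sn,c]].round(4).tolist(),'ang deg',round(np.degrees(s[2]-r[2]),2)
def draw(im,Ps,n,c=(200,80,200,150),k=4):
    v=cv2.resize(im['pixels'][:,:,::-1][c[1]:c[1]+c[3],c[0]:c[0]+c[2]],None,fx=k,fy=k,interpolation=cv2.INTER_CUBIC)
    for P in Ps:
        q=((proj(im,P)-c[:2]+.5)*k).astype(np.int32)
        for i in(0,4): cv2.polylines(v,[q[i:i+4]],True,(255,80,0) if i else (0,255,0),1)
    cv2.imwrite('pics/'+n,v)
E
python3 - <<'E'
from h import *
ims=[get_image('top'),get_image('scene')]
s,f=measure(ims,[.58,-.015,.4])
Z=np.zeros((480,640),bool)
r0=[.755,-.052,.0]
r,g=fit(ims,r0,RD,[ptube(i,s,5) for i in ims])
for i,im in enumerate(ims): print([np.round(measure([im],s)[0],4),np.round(fit([im],r,RD,[ptube(im,s,5)])[0],4)])
print(s,f,r,g,rel(s,r)); np.save('r.npy',r)
print(box(s,*SD)[:4,:2].round(3).tolist())
draw(ims[0],[box(s,*SD),box(r,*RD)],'fit0.png')
draw(ims[1],[box(s,*SD),box(r,*RD)],'fit0s.png',(220,240,180,120))
a=cv2.imread('pics/fit0.png');b=cv2.imread('pics/fit0s.png');b=cv2.copyMakeBorder(b,0,a.shape[0]-b.shape[0],0,0,cv2.BORDER_CONSTANT)
m=np.hstack([a,b]);cv2.imwrite('pics/fit0m.png',cv2.resize(m,None,fx=800/m.shape[1],fy=800/m.shape[1],interpolation=cv2.INTER_AREA))
E
```

```text
[array([ 0.5939, -0.0143,  0.4277]), array([ 0.7689, -0.0491, -0.033 ])]
[array([ 0.5909, -0.016 ,  0.4213]), array([ 0.7658, -0.0502, -0.0311])]
[ 0.59273048 -0.01460148  0.42266385] 184.625 [ 0.7669075  -0.05027877 -0.03086374] 320.75 ([[-0.1606, 0.1487], [-0.073, -0.0311]], 'ang deg', np.float64(25.99))
[[0.611, 0.103], [0.693, -0.079], [0.574, -0.132], [0.492, 0.05]]
```

View pics/fit0m.png

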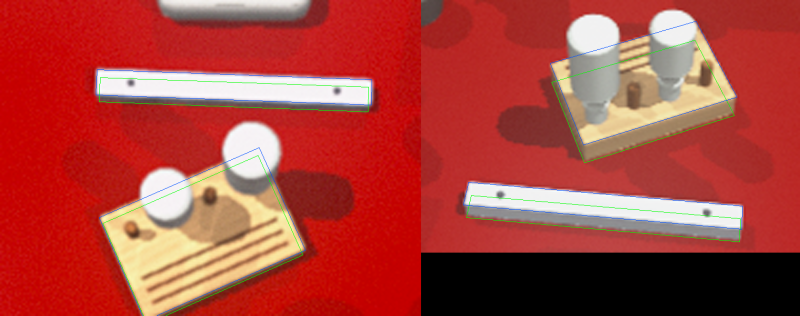

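The fit sits on the edges in both views. The stand is 26° anticlockwise, with its right back corner 58 mm off the rail. Now I move to the front-left corner.

>>> play_rows(
  series=[
    {"fingers": 1,"dx": 15,"dy": 35,"dz": 5},
    {"fingers": 1,"dx": 20,"dy": 35,"dz": 5},
    {"fingers": 1,"dx": 20,"dy": 35},
    {"fingers": 1,"dx": 20,"dy": 35},
    {"fingers": 1,"dx": 20,"dy": 35},
    {"fingers": 1,"dx": 20,"dy": 35},
    {"fingers": 1,"dx": 20,"dy": 35},
    {"fingers": 1,"dx": 15,"dy": 35},
    {"fingers": 1,"dx": 15,"dy": 35},
    {"fingers": 1,"dx": 15,"dy": 35},
    {"fingers": 1,"dx": 15,"dy": 35},
    {"fingers": 1,"dx": 10,"dy": 35},
    {"fingers": 1,"dx": 10,"dy": 35},
    {"fingers": 1,"dy": 35},
    {"fingers": 1,"dy": 35},
    {"fingers": 1,"dy": 35},
    {"fingers": 1,"dy": 20},
  ],
)

```text
invalid input at $.series[0]: expected keys fingers, dx, dy, dz, turn
```

```bash
python3 -c "
from h import *
from scipy.spatial.transform import Rotation as R
s=get_state();q=s['ee_rot'];print(s['clock'],s['position'],s['qpos'],s['width'],R.from_quat(np.roll(q,-1)).as_matrix().round(3).tolist(),s['contact_force'],tips_ahead)"
```

```text
1.2 [ 0.19761269 -0.54001023  0.24234897] [-1.34098376e+00  2.75864164e-01  1.50489874e+00  1.63022478e-05
  1.36069239e+00 -1.21001648e-01] 0.08549774201004062 [[0.344, -0.939, 0.0], [-0.939, -0.344, -0.0], [0.0, 0.0, -1.0]] [-0.22766925 -0.36073982  0.40624297] 0.011
```

>>> play_rows(
  series=[
    {"fingers": 1,"dx": 15,"dy": 35,"dz": 5,"turn": 0},
    {"fingers": 1,"dx": 20,"dy": 35,"dz": 5,"turn": 0},
    {"fingers": 1,"dx": 20,"dy": 35,"dz": 0,"turn": 0},
    {"fingers": 1,"dx": 20,"dy": 35,"dz": 0,"turn": -0.04},
    {"fingers": 1,"dx": 20,"dy": 35,"dz": 0,"turn": -0.04},
    {"fingers": 1,"dx": 20,"dy": 35,"dz": 0,"turn": -0.04},
    {"fingers": 1,"dx": 20,"dy": 35,"dz": 0,"turn": -0.04},
    {"fingers": 1,"dx": 15,"dy": 35,"dz": 0,"turn": -0.04},
    {"fingers": 1,"dx": 15,"dy": 35,"dz": 0,"turn": -0.04},
    {"fingers": 1,"dx": 15,"dy": 35,"dz": 0,"turn": -0.04},
    {"fingers": 1,"dx": 15,"dy": 35,"dz": 0,"turn": -0.04},
    {"fingers": 1,"dx": 10,"dy": 35,"dz": 0,"turn": -0.04},
    {"fingers": 1,"dx": 10,"dy": 35,"dz": 0,"turn": -0.02},
    {"fingers": 1,"dx": 0,"dy": 35,"dz": 0,"turn": 0},
    {"fingers": 1,"dx": 0,"dy": 35,"dz": 0,"turn": 0},
    {"fingers": 1,"dx": 0,"dy": 35,"dz": 0,"turn": 0},
    {"fingers": 1,"dx": 0,"dy": 20,"dz": 0,"turn": 0},
  ],
)

```text
clock: 2.62
position: [0.4173, 0.0599, 0.2541]
ee_rot: [0.001, -0.685, 0.729, -0.006]
contact_force: [1.1, -0.2, 0.5]
width: 0.0002
```

>>> play_rows(
  series=[
    {"fingers": 1,"dx": 0,"dy": -10,"dz": -35,"turn": 0},
    {"fingers": 1,"dx": 5,"dy": -10,"dz": -35,"turn": 0},
    {"fingers": 1,"dx": 5,"dy": 0,"dz": -35,"turn": 0},
    {"fingers": 1,"dx": 5,"dy": 0,"dz": -35,"turn": 0},
    {"fingers": 1,"dx": 5,"dy": 0,"dz": -30,"turn": 0},
    {"fingers": 1,"dx": 5,"dy": 0,"dz": -20,"turn": 0},
    {"fingers": 1,"dx": 5,"dy": 0,"dz": -15,"turn": 0},
    {"fingers": 1,"dx": 0,"dy": 0,"dz": -10,"turn": 0},
    {"fingers": 1,"dx": 0,"dy": 0,"dz": 0,"turn": 0},
  ],
)

```text
clock: 3.37
position: [0.4507, 0.0472, 0.0352]
ee_rot: [0.008, -0.69, 0.724, -0.01]
contact_force: [-0.9, -0.5, 0.7]
width: 0.0002
```

>>> play_rows(
  series=[
    {"fingers": 1,"dx": 5,"dy": -4,"dz": -7,"turn": 0},
    {"fingers": 1,"dx": 6,"dy": -3,"dz": -3,"turn": 0},
    {"fingers": 1,"dx": 6,"dy": 0,"dz": 0,"turn": 0},
    {"fingers": 1,"dx": 5,"dy": 0,"dz": 0,"turn": 0},
    {"fingers": 1,"dx": 5,"dy": 0,"dz": 0,"turn": 0},
    {"fingers": 1,"dx": 5,"dy": 0,"dz": 0,"turn": 0},
    {"fingers": 1,"dx": 5,"dy": 0,"dz": 0,"turn": 0},
    {"fingers": 1,"dx": 5,"dy": 0,"dz": 0,"turn": 0},
    {"fingers": 1,"dx": 5,"dy": 0,"dz": 0,"turn": 0},
    {"fingers": 1,"dx": 5,"dy": 0,"dz": 0,"turn": 0},
    {"fingers": 1,"dx": 0,"dy": 0,"dz": 0,"turn": 0},
  ],
)

```text
clock: 4.28
position: [0.5012, 0.0403, 0.0259]
ee_rot: [0.004, -0.69, 0.724, -0.006]
contact_force: [-0.2, -0.6, -0.2]
width: 0.0001
```

```bash
cat > m.py <<'E'
import sys
from h import *
r=np.load('r.npy')
ims=[get_image('top'),get_image('scene')]
p0=eval(sys.argv[1]);st=get_state();x,y,z=st['position']
# ignore gripper/arm region: column above the TCP
ex=[]
for im in ims:
    m=np.zeros((480,640),np.uint8);pts=[[x+a,y+b,zz] for a in(-.05,.05) for b in(-.06,.06) for zz in(z+.04,.4)]+[[x+a,y+b,zz] for a in(-.014,.014) for b in(-.018,.018) for zz in(0,z+.05)]
    q=proj(im,pts).astype(np.int32);cv2.fillConvexPoly(m,cv2.convexHull(q[:8]),1);cv2.fillConvexPoly(m,cv2.convexHull(q[8:]),1)
    ex.append(m>0)
ex[0]|=False
res=[]
s,f=measure(ims,p0,excl=ex)
print(st['clock'],st['position'].round(4),st['contact_force'].round(1));print(s.round(4).tolist(),f,rel(s,r))
for i in(0,1): print('  single',measure(ims[i:i+1],s,excl=ex[i:i+1])[0].round(4))
print(box(s,*SD)[:4,:2].round(3).tolist())
if len(sys.argv)>2:
    n=sys.argv[2];draw(ims[0],[box(s,*SD),box(r,*RD)],'a.png');draw(ims[1],[box(s,*SD),box(r,*RD)],'b.png',(220,200,180,160))
    a=cv2.imread('pics/a.png');b=cv2.imread('pics/b.png');a=cv2.copyMakeBorder(a,0,b.shape[0]-a.shape[0],0,0,cv2.BORDER_CONSTANT)
    m=np.hstack([a,b]);cv2.imwrite('pics/'+n,cv2.resize(m,None,fx=800/m.shape[1],fy=800/m.shape[1],interpolation=cv2.INTER_AREA))
E
python3 m.py "[.60,-.013,.33]" v1.png
```

```text
4.3833 [0.5013 0.0402 0.0261] [-0.1  0.3 -1. ]
[0.6029, -0.0172, 0.3309] 141.25 ([[-0.1395, 0.1445], [-0.0688, -0.0426]], 'ang deg', np.float64(20.73))
  single [ 0.6049 -0.0174  0.3333]
  single [ 0.6011 -0.0174  0.3285]
[[0.632, 0.098], [0.697, -0.091], [0.574, -0.133], [0.509, 0.056]]
```

View pics/v1.png

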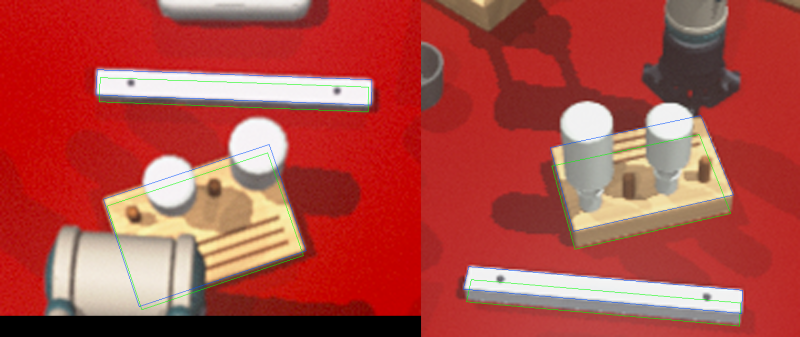

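>>> play_rows(
  series=[
    {"fingers": 1,"dx": 5,"dy": 1,"dz": 0,"turn": 0},
    {"fingers": 1,"dx": 5,"dy": 2,"dz": 0,"turn": 0},
    {"fingers": 1,"dx": 5,"dy": 2,"dz": 0,"turn": 0},
    {"fingers": 1,"dx": 5,"dy": 2,"dz": 0,"turn": 0},
    {"fingers": 1,"dx": 5,"dy": 2,"dz": 0,"turn": 0},
    {"fingers": 1,"dx": 5,"dy": 2,"dz": 0,"turn": 0},
    {"fingers": 1,"dx": 5,"dy": 2,"dz": 0,"turn": 0},
    {"fingers": 1,"dx": 5,"dy": 2,"dz": 0,"turn": 0},
    {"fingers": 1,"dx": 5,"dy": 1,"dz": 0,"turn": 0},
    {"fingers": 1,"dx": 0,"dy": 0,"dz": 0,"turn": 0},
  ],
)

```text
clock: 5.22
position: [0.5391, 0.0586, 0.0261]
ee_rot: [-0.003, -0.69, 0.724, 0.001]
contact_force: [-1.7, 0.1, -0.7]
width: 0.0001
```

```bash
python3 m.py "[.625,-.017,.13]"
```

```text
5.3167 [0.539  0.0583 0.0261] [-0.3 -0.5  0.4]
[0.622, -0.0188, 0.1002] 123.0 ([[-0.0945, 0.1347], [-0.0683, -0.0636]], 'ang deg', np.float64(7.51))
  single [ 0.6242 -0.0193  0.0857]
  single [ 0.6206 -0.0182  0.0907]
[[0.677, 0.087], [0.697, -0.112], [0.567, -0.125], [0.547, 0.074]]
```

>>> play_rows(
  series=[
    {"fingers": 1,"dx": 5,"dy": 0,"dz": 0,"turn": 0},
    {"fingers": 1,"dx": 5,"dy": 0,"dz": 0,"turn": 0},
    {"fingers": 1,"dx": 5,"dy": 0,"dz": 0,"turn": 0},
    {"fingers": 1,"dx": 5,"dy": 0,"dz": 0,"turn": 0},
    {"fingers": 1,"dx": 0,"dy": 0,"dz": 0,"turn": 0},
    {"fingers": 1,"dx": 0,"dy": 0,"dz": 0,"turn": 0},
  ],
)

```text
clock: 5.82
position: [0.5548, 0.0603, 0.026]
ee_rot: [-0.005, -0.689, 0.724, 0.006]
contact_force: [-3.1, 0.5, 1.1]
width: 0.0002
```

```bash
python3 m.py "[.63,-.019,.0]" v2.png
```

```text
5.9167 [0.5548 0.0602 0.026 ] [-2.4  1.7 -0.6]
[0.6305, -0.022, 0.0032] 129.8125 ([[-0.0757, 0.1262], [-0.0689, -0.0736]], 'ang deg', np.float64(1.95))
  single [ 0.6324 -0.0225  0.0047]
  single [ 0.6291 -0.0214 -0.0083]
[[0.695, 0.078], [0.696, -0.122], [0.566, -0.122], [0.565, 0.078]]
```

View pics/v2.png

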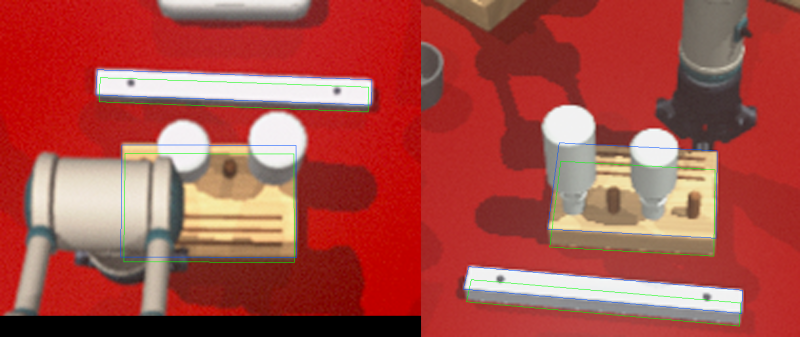

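The stand is square to about 2° with 54 mm of clearance, so the waypoint is met. Both bottles are upright. Next I back off, centre the hand, open the fingers and push straight with both fingertips.

>>> play_rows(
  series=[
    {"fingers": 1,"dx": -15,"dy": 0,"dz": 0,"turn": 0},
    {"fingers": 1,"dx": -15,"dy": 0,"dz": 0,"turn": 0},
    {"fingers": -1,"dx": 0,"dy": -20,"dz": 0,"turn": 0.01},
    {"fingers": -1,"dx": 0,"dy": -20,"dz": -2,"turn": 0.01},
    {"fingers": -1,"dx": 0,"dy": -20,"dz": -2,"turn": 0},
    {"fingers": -1,"dx": 0,"dy": -15,"dz": 0,"turn": 0},
    {"fingers": -1,"dx": 0,"dy": -5,"dz": 0,"turn": 0},
    {"fingers": -1,"dx": 0,"dy": 0,"dz": 0,"turn": 0},
    {"fingers": -1,"dx": 0,"dy": 0,"dz": 0,"turn": 0},
    {"fingers": -1,"dx": 0,"dy": 0,"dz": 0,"turn": 0},
  ],
)

```text
clock: 6.75
position: [0.5382, -0.0259, 0.0257]
ee_rot: [0.005, -0.698, 0.716, -0.008]
contact_force: [-0.2, 0.1, 1.0]
width: 0.085
```

>>> play_rows(
  series=[
    {"fingers": -1,"dx": 3,"dy": 0,"dz": -4,"turn": 0},
    {"fingers": -1,"dx": 5,"dy": 0,"dz": 0,"turn": 0},
    {"fingers": -1,"dx": 5,"dy": 0,"dz": 0,"turn": 0},
    {"fingers": -1,"dx": 5,"dy": 0,"dz": 0,"turn": 0},
    {"fingers": -1,"dx": 5,"dy": 0,"dz": 0,"turn": 0},
    {"fingers": -1,"dx": 5,"dy": 0,"dz": 0,"turn": 0},
    {"fingers": -1,"dx": 5,"dy": 0,"dz": 0,"turn": 0},
    {"fingers": -1,"dx": 5,"dy": 0,"dz": 0,"turn": 0},
    {"fingers": -1,"dx": 5,"dy": 0,"dz": 0,"turn": 0},
    {"fingers": -1,"dx": 5,"dy": 0,"dz": 0,"turn": 0},
    {"fingers": -1,"dx": 0,"dy": 0,"dz": 0,"turn": 0},
  ],
)

```text
clock: 7.67
position: [0.5621, -0.02, 0.0179]
ee_rot: [-0.017, -0.701, 0.713, 0.014]
contact_force: [0.5, -0.8, -0.5]
width: 0.0851
```

```bash
python3 m.py "[.650,-.022,-.02]" v3.png
```

```text
7.7667 [ 0.5627 -0.0199  0.0179] [-1.2 -0.2 -0. ]
[0.6386, -0.0205, -0.027] 245.0 ([[-0.0646, 0.1261], [-0.0638, -0.0739]], 'ang deg', np.float64(0.22))
  single [ 0.641  -0.0203 -0.0095]
  single [ 0.638  -0.0205 -0.0243]
[[0.706, 0.078], [0.701, -0.122], [0.571, -0.119], [0.576, 0.081]]
```

View pics/v3.png

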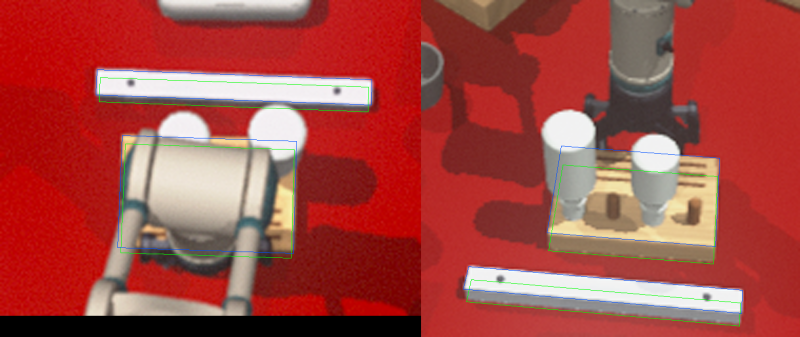

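>>> play_rows(
  series=[
    {"fingers": -1,"dx": 5,"dy": 0,"dz": 2,"turn": 0},
    {"fingers": -1,"dx": 5,"dy": 0,"dz": 1,"turn": 0},
    {"fingers": -1,"dx": 5,"dy": 0,"dz": 1,"turn": 0},
    {"fingers": -1,"dx": 5,"dy": 0,"dz": 0,"turn": 0},
    {"fingers": -1,"dx": 5,"dy": 0,"dz": 0,"turn": 0},
    {"fingers": -1,"dx": 5,"dy": 0,"dz": 0,"turn": 0},
    {"fingers": -1,"dx": 5,"dy": 0,"dz": 0,"turn": 0},
    {"fingers": -1,"dx": 0,"dy": 0,"dz": 0,"turn": 0},
  ],
)

```text
clock: 8.43
position: [0.5897, -0.0183, 0.0201]
ee_rot: [-0.025, -0.701, 0.712, 0.024]
contact_force: [-1.6, 0.9, -1.4]
width: 0.0852
```

```bash
python3 m.py "[.665,-.02,-.02]"
```

```text
8.5333 [ 0.5898 -0.0183  0.0202] [-1.1 -0.2 -0.9]
[0.7165, -0.0197, -0.0007] 1078.625 ([[0.0107, 0.1309], [0.0167, -0.069]], 'ang deg', np.float64(1.73))
  single [ 7.14e-01 -1.98e-02 -6.00e-04]
  single [ 0.7172 -0.0197 -0.0222]
[[0.782, 0.08], [0.781, -0.12], [0.651, -0.12], [0.652, 0.08]]
```

```bash
sed -i "s/    ex.append(m>0)/    m|=(sil(im,box(r,*RD))>0).astype(np.uint8);m=cv2.dilate(m,np.ones((5,5)))\n    ex.append(m>0)/" m.py; python3 m.py "[.663,-.02,-.02]" v4.png
```

```text
8.6333 [ 0.5897 -0.0183  0.0203] [-0.8  0.5 -0.6]
[0.668, -0.0199, -0.0027] 253.9375 ([[-0.0376, 0.1291], [-0.032, -0.0708]], 'ang deg', np.float64(1.61))
  single [ 0.6677 -0.0196  0.0046]
  single [ 0.6675 -0.0189 -0.0188]
[[0.733, 0.08], [0.733, -0.12], [0.603, -0.12], [0.603, 0.08]]
```

View pics/v4.png

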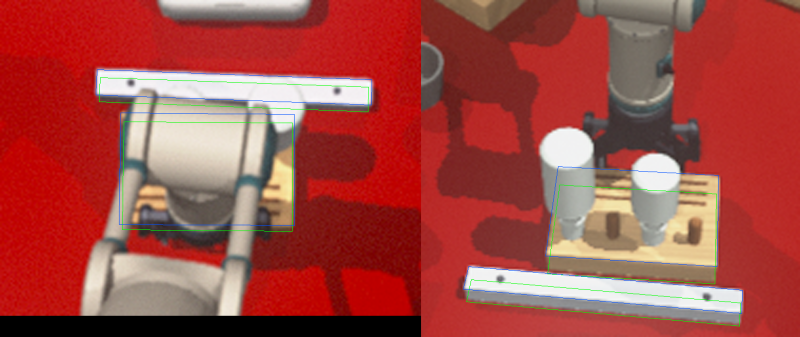

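>>> play_rows(
  series=[
    {"fingers": -1,"dx": 4,"dy": 0,"dz": 1,"turn": 0},
    {"fingers": -1,"dx": 4,"dy": 0,"dz": 0,"turn": 0},
    {"fingers": -1,"dx": 4,"dy": 0,"dz": 0,"turn": 0},
    {"fingers": -1,"dx": 4,"dy": 0,"dz": 0,"turn": 0},
    {"fingers": -1,"dx": 4,"dy": 0,"dz": 0,"turn": 0},
  ],
)

```text
clock: 9.05
position: [0.6026, -0.0178, 0.0212]
ee_rot: [-0.03, -0.701, 0.712, 0.03]
contact_force: [-6.9, 0.3, 2.1]
width: 0.0856
```

>>> play_rows(
  series=[
    {"fingers": -1,"dx": 3,"dy": 0,"dz": 0,"turn": 0},
    {"fingers": -1,"dx": 3,"dy": 0,"dz": 0,"turn": 0},
  ],
)

```text
clock: 9.22
position: [0.606, -0.0177, 0.0213]
ee_rot: [-0.033, -0.701, 0.711, 0.032]
contact_force: [-6.6, 0.1, 1.9]
width: 0.0853
```

>>> play_rows(
  series=[
    {"fingers": -1,"dx": 3,"dy": 0,"dz": 0,"turn": 0},
    {"fingers": -1,"dx": 3,"dy": 0,"dz": 0,"turn": 0},
  ],
)

```text
clock: 9.38
position: [0.6081, -0.0176, 0.0214]
ee_rot: [-0.036, -0.701, 0.711, 0.036]
contact_force: [-10.1, -0.8, 3.5]
width: 0.0854
```

>>> play_rows(
  series=[
    {"fingers": -1,"dx": 3,"dy": 0,"dz": 0,"turn": 0},
    {"fingers": -1,"dx": 3,"dy": 0,"dz": 0,"turn": 0},
  ],
)

```text
clock: 9.55
position: [0.6078, -0.0176, 0.0216]
ee_rot: [-0.041, -0.701, 0.711, 0.041]
contact_force: [-8.2, 0.1, 3.7]
width: 0.0854
```

>>> play_rows(
  series=[
    {"fingers": -1,"dx": -10,"dy": 0,"dz": 0,"turn": 0},
    {"fingers": -1,"dx": -20,"dy": 0,"dz": 0,"turn": 0},
    {"fingers": -1,"dx": -30,"dy": 0,"dz": 0,"turn": 0},
    {"fingers": -1,"dx": -30,"dy": 0,"dz": 0,"turn": 0},
    {"fingers": -1,"dx": -30,"dy": 0,"dz": 10,"turn": 0},
    {"fingers": -1,"dx": -30,"dy": 0,"dz": 20,"turn": 0},
    {"fingers": -1,"dx": -30,"dy": 0,"dz": 30,"turn": 0},
    {"fingers": -1,"dx": -20,"dy": 0,"dz": 20,"turn": 0},
    {"fingers": -1,"dx": 0,"dy": 0,"dz": 0,"turn": 0},
  ],
)

```text
clock: 10.3
position: [0.4204, -0.0196, 0.1065]
ee_rot: [-0.029, -0.701, 0.712, 0.027]
contact_force: [0.3, 0.6, 0.5]
width: 0.0855
```

```bash
python3 m.py "[.683,-.02,-.03]" v5.png
```

```text
10.4 [ 0.4236 -0.02    0.1047] [ 1.2 -0.4  1. ]
[0.6871, -0.0182, -0.0129] 145.1875 ([[-0.0175, 0.1307], [-0.0139, -0.0693]], 'ang deg', np.float64(1.03))
  single [ 0.6875 -0.018  -0.0082]
  single [ 0.6861 -0.0185 -0.014 ]
[[0.753, 0.081], [0.751, -0.119], [0.621, -0.117], [0.623, 0.083]]
```

View pics/v5.png

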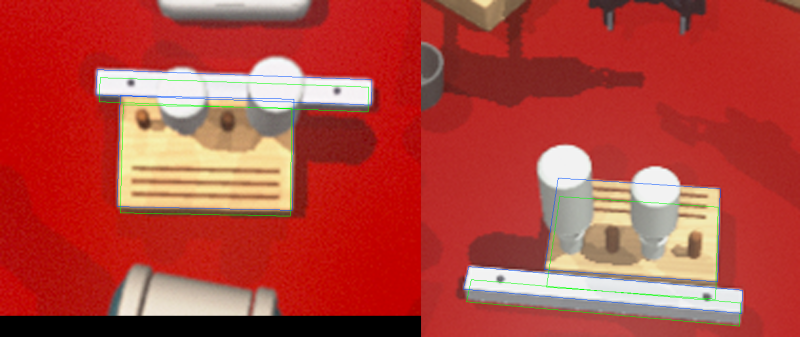

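```bash
python3 -c "
from h import *
im=get_image('scene');v=im['pixels'][300:360,230:390,::-1];cv2.imwrite('pics/z.png',cv2.resize(v,None,fx=5,fy=5,interpolation=cv2.INTER_CUBIC))"
```

```text
(no output)
```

View pics/z.png

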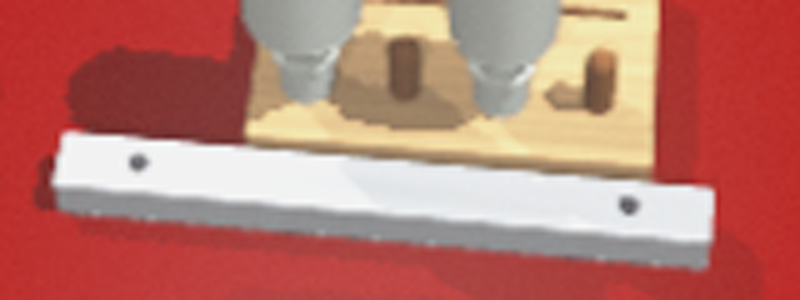

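The back face shows slightly more at the stand's left end, which agrees with the fitted gap of about 2 mm there (1°). I'll give one gentle nudge at the front-left corner with the fingers closed.

>>> play_rows(
  series=[
    {"fingers": 1,"dx": 20,"dy": 20,"dz": -20,"turn": 0},
    {"fingers": 1,"dx": 30,"dy": 20,"dz": -20,"turn": 0},
    {"fingers": 1,"dx": 30,"dy": 20,"dz": -20,"turn": 0},
    {"fingers": 1,"dx": 30,"dy": 15,"dz": -12,"turn": 0},
    {"fingers": 1,"dx": 20,"dy": 0,"dz": -5,"turn": 0},
    {"fingers": 1,"dx": 15,"dy": 0,"dz": 0,"turn": 0},
    {"fingers": 1,"dx": 5,"dy": 0,"dz": 0,"turn": 0},
    {"fingers": 1,"dx": 0,"dy": 0,"dz": 0,"turn": 0},
  ],
)

```text
clock: 11.12
position: [0.5935, 0.0599, 0.0113]
ee_rot: [-0.027, -0.701, 0.712, 0.024]
contact_force: [-4.6, -0.5, 13.3]
width: -0.0003
```

>>> play_rows(
  series=[
    {"fingers": 1,"dx": -3,"dy": 0,"dz": 8,"turn": 0},
    {"fingers": 1,"dx": 0,"dy": 0,"dz": 5,"turn": 0},
    {"fingers": 1,"dx": 0,"dy": 0,"dz": 0,"turn": 0},
  ],
)

```text
clock: 11.37
position: [0.5889, 0.0596, 0.023]
ee_rot: [-0.029, -0.701, 0.712, 0.025]
contact_force: [0.0, 0.0, 0.9]
width: 0.0003
```

>>> play_rows(
  series=[
    {"fingers": 1,"dx": 4,"dy": 0,"dz": 0,"turn": 0},
    {"fingers": 1,"dx": 4,"dy": 0,"dz": 0,"turn": 0},
    {"fingers": 1,"dx": 4,"dy": 0,"dz": 0,"turn": 0},
    {"fingers": 1,"dx": 4,"dy": 0,"dz": 0,"turn": 0},
  ],
)

```text
clock: 11.7
position: [0.6034, 0.059, 0.0257]
ee_rot: [-0.028, -0.7, 0.713, 0.025]
contact_force: [1.0, -0.5, -0.8]
width: 0.0002
```

>>> play_rows(
  series=[
    {"fingers": 1,"dx": 4,"dy": 0,"dz": 0,"turn": 0},
    {"fingers": 1,"dx": 4,"dy": 0,"dz": 0,"turn": 0},
  ],
)

```text
clock: 11.87
position: [0.6114, 0.0591, 0.026]
ee_rot: [-0.028, -0.7, 0.713, 0.026]
contact_force: [-6.0, 2.2, 3.3]
width: -0.0
```

>>> play_rows(
  series=[
    {"fingers": 1,"dx": 3,"dy": 0,"dz": 0,"turn": 0},
    {"fingers": 1,"dx": 3,"dy": 0,"dz": 0,"turn": 0},
  ],
)

```text
clock: 12.03
position: [0.6125, 0.0595, 0.026]
ee_rot: [-0.033, -0.7, 0.713, 0.03]
contact_force: [-7.2, 0.3, 6.6]
width: 0.0004
```

>>> play_rows(
  series=[
    {"fingers": 1,"dx": 4,"dy": 0,"dz": 0,"turn": 0},
    {"fingers": 1,"dx": 4,"dy": 0,"dz": 0,"turn": 0},
  ],
)

```text
clock: 12.2
position: [0.6124, 0.0596, 0.0262]
ee_rot: [-0.04, -0.7, 0.712, 0.037]
contact_force: [-8.0, -1.1, 7.4]
width: 0.0
```

>>> play_rows(
  series=[
    {"fingers": 1,"dx": -10,"dy": 0,"dz": 0,"turn": 0},
    {"fingers": 1,"dx": -20,"dy": 0,"dz": 0,"turn": 0},
    {"fingers": 1,"dx": -30,"dy": 0,"dz": 5,"turn": 0},
    {"fingers": 1,"dx": -30,"dy": 0,"dz": 10,"turn": 0},
    {"fingers": 1,"dx": -30,"dy": 0,"dz": 20,"turn": 0},
    {"fingers": 1,"dx": -30,"dy": 0,"dz": 30,"turn": 0},
    {"fingers": 1,"dx": -30,"dy": 0,"dz": 30,"turn": 0},
    {"fingers": 1,"dx": -20,"dy": 0,"dz": 20,"turn": 0},
    {"fingers": 1,"dx": 0,"dy": 0,"dz": 0,"turn": 0},
  ],
)

```text
clock: 12.95
position: [0.4098, 0.0587, 0.1397]
ee_rot: [-0.041, -0.7, 0.712, 0.037]
contact_force: [0.4, -0.4, 0.3]
width: 0.0001
```

```bash
python3 m.py "[.688,-.019,-.03]" v6.png; python3 -c "
from h import *
im=get_image('scene');v=im['pixels'][270:360,230:390,::-1];cv2.imwrite('pics/z2.png',cv2.resize(v,None,fx=5,fy=5,interpolation=cv2.INTER_CUBIC))"
```

```text
13.05 [0.4129 0.0586 0.1375] [ 1.5  0.3 -0.3]
[0.6887, -0.0185, -0.0273] 132.4375 ([[-0.0145, 0.1296], [-0.0138, -0.0704]], 'ang deg', np.float64(0.21))
  single [ 0.6893 -0.0181 -0.0313]
  single [ 0.6875 -0.0188 -0.0267]
[[0.756, 0.08], [0.751, -0.12], [0.621, -0.117], [0.626, 0.083]]
```

View pics/z2.png

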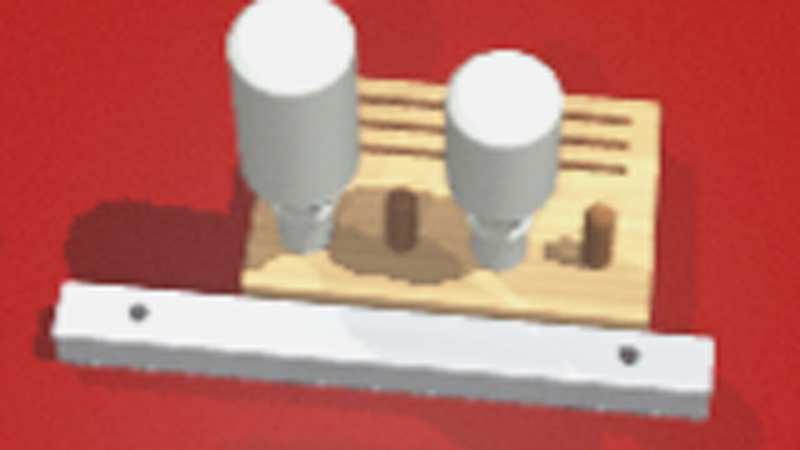

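The stand is flush along the rail (corners at x = -14.5 and -13.8 mm, 0.2°). Both bottles are upright on their pegs and the hand is clear.

```bash
python3 -c "
from rig import *
print(get_state()['qd'].round(3),get_state()['contact_force'].round(1)); sign_off()"
```

```text
[-0.002  0.037 -0.005 -0.002  0.001 -0.001] [-0.1  0.3  0.1]
the job is handed in; nothing more can be done
```

The stand is flush against the rail, both bottles are upright on their pegs, and I've handed the job in with the hand clear, at about 13 s on the robot's clock.

**What I did**
- **Turning:** the stand started 26° off. Closed-finger pushes at the front-left corner brought it to about 2° off square, with its back edge still about 54 mm clear of the rail.
- **Pushing back:** I pushed it straight back with the open fingertips on the front face, in small steps, until it stalled at about 10 N. That left a gap of about 2.5 mm at the left end (1° off), which a gentle nudge at the front-left corner closed.

**Last checks (fit in both cameras)**
- **Back corners in the rail's frame:** x is -14.5 mm (left) and -13.8 mm (right), against the rail face at -15 mm. The values just past the face are within the measuring error.
- **Along the rail:** y is +130 mm and -70 mm, well within the rail's length. The angle off square is 0.2°.
- **Force:** the contact force was about zero after backing away.

**What was less than clean**
- A fingertip briefly touched the counter with about 13 N before the last nudge; I lifted it straight away.
- The tool drifted 4–5° in tilt while pushing.
- One mid-way fit was wrong because it merged with the rail; I redid it with the rail masked out.
- I did not re-measure the other things on the counter at the end, but the arm's path stayed away from them.

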